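# Point-and-confirm check of a parts kit

## Robot

A 6-joint arm with a two-finger parallel gripper is mounted at the origin on a cart in front of the work surface, level with it; the furniture and walls round the work are solid. World frame = base frame: x ahead of the robot, y to its left, z up, the work surface at z = 0. Lengths are in m, angles in rad, forces in N, time in s.
With the tool pointing down it reaches from about 0.275 to 0.875 m from the base axis. Payload 12.5 kg.
Tool frame: the origin (TCP) lies at the very end of the fingers, on their centre line; the grasp point (between the pads) lies 19 mm behind it; z points along the fingers, y is the line along which they close (so a half turn about z gives the same grasp; the last joint's range is limited). The gripper opens to 85 mm and grips with 20 to 120 N. Pads are 22 mm wide; open, the fingers measure 114 mm over their backs; the gripper's body (76 mm by 85 mm) begins 54 mm behind the grasp point. The pads swing forward as they close: fully open they stand 13 mm farther back than shut.
Start: joints at [-0.765, 0.351, 1.652, -0, 1.139, -0.085], TCP at [0.428, -0.346, 0.231] pointing down, gripper open.
Joint ranges: [-2.75, 2.75], [-0.79, 2.1], [0.01, 2.65], [-1.57, 4.71], [0.07, 3.14], [-2.87, 2.87]. Speed limits (rad/s): [2.22, 2.22, 2.79, 3.14, 3.14, 3.14].

## Interface

Orientations are given as a 3x3 rotation matrix whose columns are the frame's x, y, z axes.
In Python, from bench import manip gives the robot as it stands. Calls block until the motion is done:
- manip.move_ptp(position, orientation): joint-space move of the TCP to a pose.
- manip.move_l(position, attitude=None, max_speed=0.15): straight line of the TCP; attitude=None keeps the orientation; max_speed is the mean speed in m/s.
- manip.move_j(angles): joint-space move.
- manip.set_gripper(opening, effort=None): opening from 0.0 (shut) to 1.0 (fully open); effort is the grip in N (None keeps the last); returns when the fingers have stopped.
- manip.dwell(seconds).
- manip.inverse_kinematics(position, orientation): joint angles nearest the present ones, or None.
- manip.grab_frame(name): name is "side" or "top" or "wrist"; returns (picture, depth): 420x560x3 uint8, red, green, blue; 420x560 float32, m along the optical axis (not along the pixel's ray), 0 where there is no reading.
- manip.get_calibration(name): a dict with "camera_matrix" (3x3 intrinsics, pixels), "k1" (the pictures are not rectified: a ray, as slopes to the right and down, at radius r is drawn at 1 + k1 r^2 times it, then the intrinsics apply), "R" (3x3) and "t" (3): a world point X has camera coordinates R X + t. Camera axes: x right, y down, z forward; pixel columns grow to the right and rows downward; lengths in m; the calibration is good to about 2 mm. A picture is of the moment at which its call begins: read the wrist's pose just before it. get_calibration takes no time and is no camera call; for the wrist camera it gives the pose at the moment of the call.
A pose or a line that the arm cannot do raises manip.Unreachable and nothing moves.
- manip.sign_off(): hands the job in; it is judged then, once.
Trained networks look in the newest picture that a camera, given by its name, has taken for a name from the list of things; names that differ only in an ending like _2 or _b are one class to them, and where a whole thing is asked for, a point or a joint stands for the part that bears it (a point fixed in the world has none). Each returns a list of dicts, best first, with "confidence" (0 to 1); they miss things now and then, are a little off and sometimes report something else, mostly with a low value. They report only what shows in the picture. A call takes as long as a camera call.
- manip.look_for(camera, name): "at" ([x, y, z] in m, in world coordinates, good to about 4 mm: the middle of the surface that is visible of it).
Readings, each from a call of its own:
- manip.current_time(): time.
- manip.current_qpos(): joint angles.
- manip.current_joint_vel(): joint speeds.
- manip.current_joint_torque(): joint torques, N m.
- manip.current_ee_pos(): TCP position.
- manip.current_tcp_rot(): TCP orientation.
- manip.current_force(): force on the tool from outside, world axes, zero at the start.
- manip.current_ft_torque(): the same for the moment, N m.
- manip.current_grip_width(): opening from 0.0 (shut) to 1.0 (fully open).
- manip.current_grip_force(): force on a finger pad.
Only numpy, scipy, OpenCV 4.12 (cv2) and the standard library are available. Lean on these libraries where they do the work, as an engineer would, in place of code of your own. Each camera call takes 0.05 s, during which the arm holds its last target. There are 200 camera calls.

## Task

Do the pointing check of the kit before it is released: with the fingers pointing straight down, bring the fingertips about two centimetres above the middle of the blue relay in the tray, without touching it, and stay there for at least two seconds; then rise and do the same over the finned heat sink. Then press the green button on the small grey two-button console fully in and let it go. Do not point low over any other part, and do not touch the parts, the tray or the red button.

Things in the scene. Friction and masses are not known exactly. Their poses are not given: they have to be found in the camera images.
- kit_tray: Fixed black kit tray, 111 x 165 mm, divided by thin walls 10 mm high into 2 x 3 cells at 54 mm spacing, one part in each; floor 3 mm thick. Origin: centre of its underside, on the worktop; its y axis runs along the three-cell side, z up. Which part lies in which cell changes. Widely opened fingers would hang over the neighbouring cells.
- relay: Blue relay, a box with a smooth top, 20 x 28 mm and 16 mm high, the only blue part in the tray. Lies loose in one cell of the tray. Origin: centre of its underside; z up.
- heat_sink: Small bare-metal heat sink, 32 x 32 mm, with upright parallel fins whose tops are 18 mm above the origin. Lies loose in one cell of the tray. Origin: centre of its underside; z up.
- harness_plug_2: Dark grey connector housing, 30 x 22 mm and 16 mm high. Lies loose in one cell of the tray. Origin: centre of its underside; z up.
- coax_adapter_2: Pale round metal coax adapter lying on its side, 28 mm long and 16 mm high. Lies loose in one cell of the tray. Origin: centre of its underside; z up.
- label_roll: Roll of white paper labels standing on its flat end, 42 mm across and 30 mm high. Lies loose in one cell of the tray. Origin: centre of its underside; z up.
- gauge_block: Light grey gauge block standing on its long edge, 10 x 35 mm and 30 mm high. Lies loose in one cell of the tray. Origin: centre of its underside; z up.
- station: Fixed grey push-button console, 124 x 66 mm, top 28 mm above the worktop, on it a green and a red round button 60 mm apart, each of 28 mm diameter in a black collar of 44 mm diameter whose top is 40 mm above the worktop. Origin: centre of its underside; x runs along its long side, the green button is at the -x end (nearer the robot).
- accept_top (a point): Centre of the green button's upper face, 50 mm above the worktop; moves down with the button.
- reject_top (a point): Centre of the red button's upper face, 50 mm above the worktop.
- accept (a joint): Travel of the green button: 0 out, 0.006 m fully in. A spring returns it; it begins to move at about 1.2 N and is fully in at about 4 N.
- reject (a joint): Travel of the red button, with the same spring: 0 out, 0.006 m fully in.
- fixture_edge (a point): Near end, on the worktop, of the mat-side edge of the tall black test fixture, which never moves. The edge runs from here about 0.25 m away from the robot and 0.17 m to the right, to about x 0.75, y -0.05 m; the fixture stands to the left of that line, too tall to pass over low: turn a wide gripper parallel to the edge.

How it is judged:
On the way, in this order (a step that is already met when the one before it is completed fails the run):
1. the fingertips stay just above the middle of the blue relay, pointing down (horizontal distance between the grasp point and relay below 0.016 m and z of the grasp point in the frame of relay between 0.031 and 0.077 m and angle between the grasp point's own z axis and vertical above 2.7 rad), for 1.8 s.
2. the fingertips stay just above the middle of the heat sink, pointing down (horizontal distance between the grasp point and heat_sink below 0.016 m and z of the grasp point in the frame of heat_sink between 0.033 and 0.079 m and angle between the grasp point's own z axis and vertical above 2.7 rad), for 1.8 s.
3. the green button is pressed in (value of joint accept above 0.0045 m), for 0.05 s.
At the end, for the whole second after the job is handed in: After pointing at the relay and then the heat sink (fingertips within 16 mm of the part's middle and at most 42 mm above it, 1.8 s) and pressing green at least 4.5 mm, both buttons are out within 1 mm and all six parts stand within 5 mm of where they started (value of joint each of accept, reject below 0.001 m and distance of each of relay, heat_sink, harness_plug_2, coax_adapter_2, label_roll, gauge_block from where it was at the start of the episode below 0.005 m and angle between each of relay, heat_sink, harness_plug_2, coax_adapter_2, label_roll, gauge_block's own z axis and vertical below 0.1 rad); the robot touches nothing.
It fails at once if the robot touches a part in the tray (contact force between any of the fingers, the arm and relay above 0.3 N or contact force between any of the fingers, the arm and heat_sink above 0.3 N or contact force between any of the fingers, the arm and harness_plug_2 above 0.3 N or contact force between any of the fingers, the arm and coax_adapter_2 above 0.3 N or contact force between any of the fingers, the arm and label_roll above 0.3 N or contact force between any of the fingers, the arm and gauge_block above 0.3 N).
It fails at once if the robot touches the tray (contact force between any of the fingers, the arm and kit_tray above 0.3 N).
It fails at once if a part is lifted or shifted by more than 5 mm (distance of any of relay, heat_sink, harness_plug_2, coax_adapter_2, label_roll, gauge_block from where it was at the start of the episode above 0.005 m).
It fails at once if the fingertips point low (under 30 mm) over the middle of another part ((horizontal distance between the grasp point and harness_plug_2 below 0.012 m and z of the grasp point in the frame of harness_plug_2 below 0.065 m) or (horizontal distance between the grasp point and coax_adapter_2 below 0.012 m and z of the grasp point in the frame of coax_adapter_2 below 0.065 m) or (horizontal distance between the grasp point and label_roll below 0.012 m and z of the grasp point in the frame of label_roll below 0.079 m) or (horizontal distance between the grasp point and gauge_block below 0.012 m and z of the grasp point in the frame of gauge_block below 0.079 m)).
It fails at once if the red button is touched or pressed (contact force between any of the fingers, the arm and reject above 0.3 N or value of joint reject above 0.002 m).
It also fails if it takes over 45 s, if anything falls off the work surface, if the arm or the gripper's body presses on something with over 40 N, if the wrist force passes 120 N, or if a joint passes its speed limit or range.

## Working session

There is one attempt and no reset: what is moved stays moved. The work goes in short steps, each a Python script; the robot and the scene stay as the last script left them, time stands still between calls to the robot, and variables do not carry over. Pictures are saved under pics/ and viewed, at most 10 in all, crops included, and the job is handed in when it is done.

```bash
mkdir -p pics; python3 - <<'E'
from bench import manip
import cv2,numpy as np
ims=[]
for c in ("top","side"):
    p,d=manip.grab_frame(c); cv2.imwrite(f"pics/{c}0.png",p[:,:,::-1])
    for n in ("kit_tray","relay","heat_sink","harness_plug_2","coax_adapter_2","label_roll","gauge_block","station","accept_top","reject_top"):
        print(c,n,[(np.round(o["at"],3).tolist(),round(o["confidence"],2)) for o in manip.look_for(c,n)[:3]])
print(manip.current_tcp_rot().round(2).tolist(),manip.current_time())
E
```

```text
top kit_tray [([0.542, -0.304, 0.003], 0.85)]
top relay [([0.512, -0.366, 0.017], 0.65), ([0.509, -0.075, 0.05], 0.47)]
top heat_sink [([0.563, -0.306, 0.017], 0.66)]
top harness_plug_2 [([0.568, -0.356, 0.016], 0.43)]
top coax_adapter_2 [([0.562, -0.246, 0.019], 0.45)]
top label_roll []
top gauge_block []
top station [([0.536, -0.072, 0.028], 0.88)]
top accept_top [([0.508, -0.077, 0.052], 0.56), ([0.515, -0.307, 0.033], 0.25)]
top reject_top [([0.562, -0.06, 0.048], 0.67), ([0.562, -0.248, 0.016], 0.46)]
side kit_tray [([0.547, -0.259, 0.004], 0.68), ([0.52, -0.086, 0.03], 0.58)]
side relay [([0.558, -0.305, 0.015], 0.64), ([0.562, -0.25, 0.016], 0.22)]
side heat_sink [([0.559, -0.307, 0.017], 0.64)]
side harness_plug_2 [([0.519, -0.301, 0.032], 0.56), ([0.562, -0.067, 0.048], 0.45)]
side coax_adapter_2 [([0.562, -0.251, 0.016], 0.45)]
side label_roll [([0.52, -0.301, 0.033], 0.57)]
side gauge_block [([0.507, -0.255, 0.028], 0.81)]
side station [([0.522, -0.088, 0.031], 0.65)]
side accept_top [([0.509, -0.074, 0.051], 0.68)]
side reject_top [([0.562, -0.065, 0.048], 0.46)]
[[0.63, 0.78, 0.0], [0.78, -0.63, -0.0], [-0.0, 0.0, -1.0]] 1.1
```

View pics/top0.png

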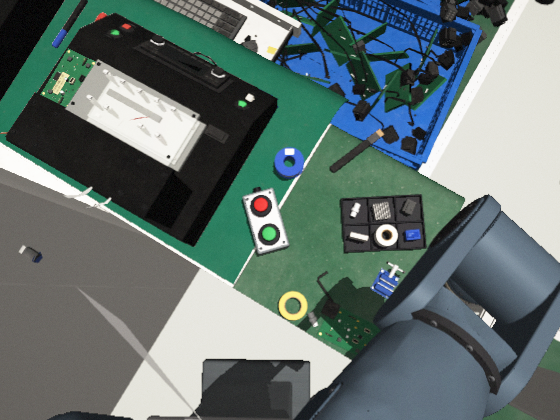

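View pics/side0.png

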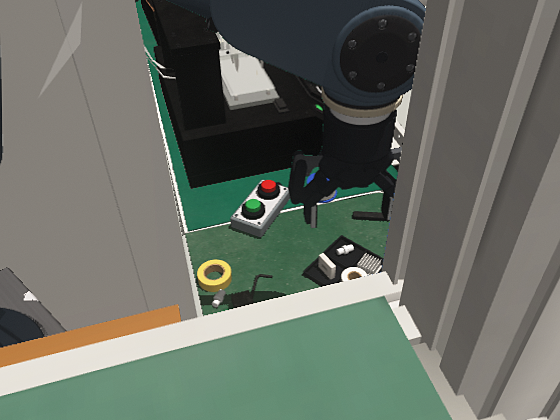

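The relay is at (413,235) in the top picture and the heat sink at (381,211). Green is at (268,233), with red beyond it at (261,205). The top detections agree with the picture, but the side camera's "relay" is really the heat sink. I'll shut the gripper and take a closer look.

```bash
python3 - <<'E'
from bench import manip
import cv2,numpy as np
manip.set_gripper(0.0)
R=manip.current_tcp_rot()
manip.move_ptp([0.50,-0.34,0.20],R)
p,d=manip.grab_frame("wrist"); cv2.imwrite("pics/w0.png",p[:,:,::-1])
for n in ("relay","heat_sink","harness_plug_2","coax_adapter_2","label_roll","gauge_block","kit_tray"):
    print(n,[(np.round(o["at"],3).tolist(),round(o["confidence"],2)) for o in manip.look_for("wrist",n)[:3]])
# blue blob / own geometry
c=manip.get_calibration("wrist");K=np.array(c["camera_matrix"])
def world(m):
    v,u=np.nonzero(m&(d>0)); z=d[v,u]
    n=cv2.undistortPoints(np.c_[u,v].astype(np.float32)[:,None],K,np.array([c["k1"],0,0,0.]))[:,0]
    return (np.c_[n,np.ones(len(n))]*z[:,None]-c["t"])@np.array(c["R"])
q=p.astype(int); m=(q[...,2]>q[...,0]+60)&(q[...,2]>q[...,1]+40)
X=world(m);X=X[(abs(X[:,2]-.019)<.006)&(abs(X[:,0]-.512)<.03)&(abs(X[:,1]+.366)<.03)]
print(len(X), X.size and (X.min(0)+X.max(0))/2, X.size and X.max(0)-X.min(0))
print(manip.current_ee_pos(),manip.current_grip_width(),manip.current_time())
E
```

```text
relay []
heat_sink [([0.56, -0.305, 0.007], 0.81)]
harness_plug_2 [([0.57, -0.359, 0.016], 0.6)]
coax_adapter_2 [([0.566, -0.247, 0.018], 0.73)]
label_roll [([0.511, -0.31, 0.032], 0.56)]
gauge_block [([0.509, -0.253, 0.032], 0.82)]
kit_tray [([0.541, -0.292, 0.006], 0.8)]
588 [ 0.51392868 -0.36531231  0.01728186] [0.02198602 0.02980559 0.0081862 ]
[ 0.49971051 -0.34028017  0.20047949] -0.0016850830048617804 2.6833
```

View pics/w0.png

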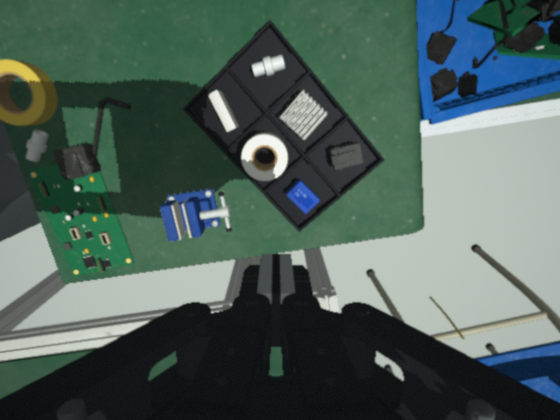

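The wrist picture shows the relay at (303,196) and the heat sink at (303,115), each clear in its own cell. My own blob measurement gives (0.514, -0.365), 22 x 30 mm, which agrees with the network.

```bash
python3 - <<'E'
from bench import manip
import numpy as np
def point(x,y):
    manip.move_l([x,y,0.13],max_speed=0.12); manip.move_l([x,y,0.041],max_speed=0.06)
    manip.dwell(2.5); print(manip.current_ee_pos().round(4),manip.current_force().round(2))
    manip.move_l([x,y,0.13],max_speed=0.1)
point(0.5135,-0.3655)
point(0.561,-0.3055)
manip.move_l([0.561,-0.3055,0.2]); R=manip.current_tcp_rot()
manip.move_ptp([0.47,-0.10,0.22],R)
p,d=manip.grab_frame("wrist")
import cv2; cv2.imwrite("pics/w1.png",p[:,:,::-1])
for n in ("accept_top","reject_top","station"):
    print(n,[(np.round(o["at"],3).tolist(),round(o["confidence"],2)) for o in manip.look_for("wrist",n)[:3]])
c=manip.get_calibration("wrist");K=np.array(c["camera_matrix"]);q=p.astype(int)
for nm,a,b,e,g in (("green",1,0,2,(.509,-.075)),("red",0,1,2,(.562,-.062))):
    m=(q[...,a]>q[...,b]+50)&(q[...,a]>q[...,e]+30)&(d>0); v,u=np.nonzero(m)
    n=cv2.undistortPoints(np.c_[u,v].astype(np.float32)[:,None],K,np.array([c["k1"],0,0,0.]))[:,0]
    X=(np.c_[n,np.ones(len(n))]*d[v,u][:,None]-c["t"])@np.array(c["R"])
    X=X[(abs(X[:,2]-.05)<.004)&(np.hypot(X[:,0]-g[0],X[:,1]-g[1])<.025)]
    if len(X): print(nm,len(X),X.mean(0).round(4),np.ptp(X,axis=0).round(4))
print(manip.current_force(),manip.current_time())
E
```

```text
[ 0.5135 -0.3655  0.041 ] [-0.44 -0.56 -1.17]
[ 0.561  -0.3055  0.041 ] [-0.3  -0.23  0.64]
accept_top [([0.509, -0.077, 0.048], 0.85)]
reject_top [([0.565, -0.064, 0.05], 0.65)]
station [([0.541, -0.066, 0.029], 0.92)]
green 720 [ 0.5095 -0.0773  0.049 ] [0.0269 0.0272 0.0052]
red 847 [ 0.5666 -0.06    0.0491] [0.0276 0.0276 0.0054]
[-0.65882885 -0.37409917 -0.34017299] 16.325
```

View pics/w1.png

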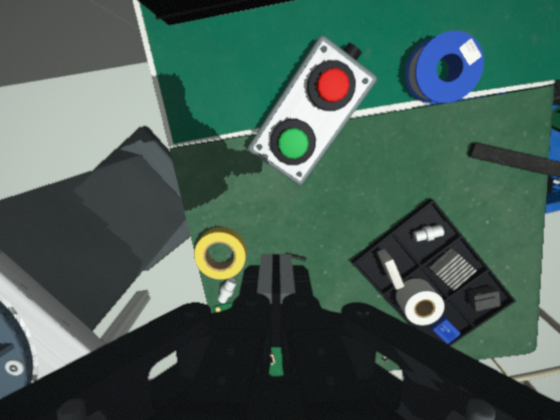

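The green button is at (293,143), measured at (0.5095, -0.0773, 0.049). Red is 59.6 mm from it, which matches the given 60 mm. I'll press in small steps, watching the force.

```bash
python3 - <<'E'
from bench import manip
import numpy as np
x,y=0.5095,-0.0773
manip.move_l([x,y,0.12]); manip.move_l([x,y,0.058],max_speed=0.06); manip.dwell(.2)
f0=np.mean([manip.current_force()[2] for _ in range(5)])
z=0.051
while z>0.039:
    manip.move_l([x,y,z],max_speed=0.03); manip.dwell(.1)
    f=np.mean([manip.current_force()[2] for _ in range(5)])-f0; print(round(z,4),manip.current_ee_pos()[2].round(4),f.round(2))
    if f>7: break
    z-=0.001
manip.dwell(.3)
manip.move_l([x,y,0.06],max_speed=0.06); manip.move_l([x,y,0.14]); manip.dwell(.3)
print(manip.current_force(),manip.current_time())
p,d=manip.grab_frame("top")
for n in ("accept_top","reject_top"): print(n,[(np.round(o["at"],3).tolist(),round(o["confidence"],2)) for o in manip.look_for("top",n)[:2]])
E
```

```text
0.051 0.051 0.27
0.05 0.0501 1.21
0.049 0.0491 2.05
0.048 0.048 2.12
0.047 0.047 2.74
0.046 0.046 3.16
0.045 0.045 3.19
0.044 0.0441 5.97
0.043 0.0438 16.66
[0.4457443  0.49579028 0.24125052] 23.5917
accept_top []
reject_top []
```

The force rises from about 50 mm, follows the spring, and hits the end stop at 44 mm. The button therefore went fully in, and the arm is now clear of it.

```bash
python3 -c "
from bench import manip
print(manip.sign_off())"
```

```text
the job is handed in; nothing more can be done
None
```

I pointed at the relay and then the heat sink for 2.5 s each, pressed the green button to its end stop and let it go, and handed the job in at about 24 s. No verdict came back, and the last camera look did not find either button, so I did not confirm by camera that they are out.

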